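# Slide a clay picture tile along the rail into the corner of a printing jig

### The arm

A 7-joint arm with a two-finger parallel gripper is mounted at the origin on the work surface. World frame = base frame: x ahead of the robot, y to its left, z up, the work surface at z = 0. Lengths are in m, angles in degrees, forces in N, time in s.
With the tool pointing down it reaches from about 0.375 to 0.925 m from the base axis. Payload 3.1 kg.
Tool frame: the origin (TCP) lies at the very end of the fingers, on their centre line; the grasp point (between the pads) lies tcp_to_grasp behind it (tcp_to_grasp is the distance from the TCP to the grasp point, in m); z points along the fingers, y is the line along which they close (so a half turn about z gives the same grasp; the last joint's range is limited). The gripper opens to 85 mm and grips with 20 to 120 N. Pads are 22 mm wide; open, the fingers measure 114 mm over their backs; the gripper's body (76 mm by 85 mm) begins 54 mm behind the grasp point. The pads swing forward as they close: fully open they stand 13 mm farther back than shut.
Start: joints at [-80.203, 21.939, 2.515, 91.553, -1.026, 66.532, -2.859], TCP at [0.173, 0.627, 0.231] pointing down, gripper open.
Joint ranges: [-149.38, 149.38], [-23.57, 123.04], [-84.95, 90], [0, 143.3], [-89.99, 269.99], [3.08, 112.72], [-163.45, 163.45]. Speed limits (degrees/s): [159.86, 159.86, 180, 180, 180, 180, 180].

### API

Orientations are given as a 3x3 rotation matrix whose columns are the frame's x, y, z axes.
In Python, from plant import move_ptp, move_straight, movej, set_gripper, dwell, inverse_kinematics, get_obs, capture, get_calibration, Unreachable, hand_in, tcp_to_grasp gives the robot as it stands. The module is installed in compiled form; this text tells all that it offers. Calls block until the motion is done:
- move_ptp(position, orientation): joint-space move of the TCP to a pose.
- move_straight(position, orientation=None, velocity=0.15): straight line of the TCP; orientation=None keeps the orientation; velocity is the mean speed in m/s.
- movej(angles): joint-space move.
- set_gripper(opening): finger opening in m; the grip force is fixed at half the most; returns when the fingers have stopped.
- dwell(seconds).
- inverse_kinematics(position, orientation): joint angles nearest the present ones, or None.
- get_obs(): the state.
- capture(name): name is "scene" or "top" or "wrist"; returns (picture, depth): 480x640x3 uint8, red, green, blue; 480x640 float32, m along the optical axis (not along the pixel's ray), 0 where there is no reading.
- get_calibration(name): a dict with "fovy" (degrees; the focal length in pixels is half the picture's height over the tangent of half this angle, whatever the lens; pixels are square), "cx", "cy" (the principal point, pixels), "R" (3x3) and "t" (3): a world point X has camera coordinates R X + t; the wrist camera has in their place "mount" (4x4, takes a point from camera to tool coordinates, whose origin is the TCP and whose axes are the flange's). Camera axes: x right, y down, z forward; pixel columns grow to the right and rows downward; lengths in m; the calibration is good to about 2 mm. A picture is of the moment at which its call begins: read the wrist's pose just before it. get_calibration takes no time and is no camera call.
A pose or a line that the arm cannot do raises Unreachable and nothing moves.
- hand_in(): hands the job in; it is judged then, once.
The state is a dict: "time_s": time; "joints": joint angles; "qd": joint speeds; "tau": joint torques, N m; "tool_pos": TCP position; "orientation": TCP orientation; "ft_force": force on the tool from outside, world axes, zero at the start; "ft_torque": the same for the moment, N m; "opening": finger opening in m; "grasp_force": force on a finger pad.
Only numpy, scipy, OpenCV 4.12 (cv2) and the standard library are available. Lean on these libraries where they do the work, as an engineer would, in place of code of your own. Each camera call takes 0.05 s, during which the arm holds its last target. There are 200 camera calls.

### The job

Push the clay tile with the white flower flat against the blue rail while it is still on the green patch of the printing jig, then slide it along the rail, never leaving the rail, all the way into the corner pocket so that it sits flush against both the rail and the end stop. Only push or drag it with the fingertips: it stays on the board the whole time and is never picked up or tipped up. Leave the stamp, the ink pad, the glue stick, the pen, the scissors and the finished tile where they are.

Things in the scene. Friction and masses are not known exactly. Their poses are not given: they have to be found in the camera images.
- tile: Square fired-clay tile, 46 x 46 x 16 mm, about 75 g, terracotta brown, with a white four-petal flower with a red centre on its top; it lies loose and flat on the jig's board. Origin at the centre of its underside, x and y along its sides, z up. It starts on the green patch, 37 to 57 mm short of its place against the rail, turned by up to 0.5 rad from square with the jig.
- jig: Printing jig, fixed to the table, turned by up to 0.4 rad: white board 150 (x) x 320 (y) x 12 (z) mm. Origin at the centre of its underside; x points level towards the rail (away from the robot), y along the rail towards the end stop; board top at z = +12 mm. The green patch on it reaches from y = -154 mm to y = 0. A tile lying against the rail has its centre at x = +32 mm.
- rail (a point): Middle of the foot of the rail's guiding face (jig x = +55, y = 0, z = +12 mm). The blue rail is 20 mm wide, 16 mm high above the board and runs along the board's whole length.
- stop (a point): Foot of the end stop's face, where it meets the rail (jig x = +55, y = +140, z = +12 mm). The blue stop is 20 mm thick, 16 mm high above the board and reaches from the rail to jig x = -1 mm.
- lip (a point): Outer end, at board level, of the lip's inner face (jig x = +5, y = +124, z = +12 mm). The short blue lip (8 mm thick, 10 mm high) runs from here to the stop, opposite the rail, and closes the pocket: 50 mm wide for the 46 mm tile, 16 mm deep. The tile enters only along the rail; its last 30 mm stay outside the lip.
- corner (a point): The point on the board's top, in the corner pocket, where the centre of the tile's underside lies when it touches both the rail and the end stop (jig x = +32, y = +117, z = +12 mm).
- stamp: Wooden stamp standing upright on the table beyond the jig's end stop: 36 x 36 mm foot, turned knob on top, 62 mm high. Origin at the centre of its underside. Leave it alone.
- ink_pad: Black ink pad with a red top, 60 x 90 x 16 mm, lying on the table behind the rail. Origin at the centre of its underside. Leave it alone.
- glue_stick: Glue stick standing upright on the table behind the rail, 29 mm across, 88 mm high, white with an orange cap. Origin at the centre of its underside. Leave it alone.
- felt_pen: Red felt pen with a white cap lying on the table on the robot's side of the jig, 135 mm long, 12 mm thick. Origin on its underside near the middle, x along it. Leave it alone.
- scissors: Small scissors with blue handles lying on the table on the robot's side of the jig, about 140 x 75 x 9 mm. Origin at the pivot, x towards the points. Leave them alone.
- done_tile: Finished blue-glazed tile with a green dot, 46 x 46 x 16 mm, lying on the table beyond the jig's open (-y) end. Origin at the centre of its underside. Leave it alone.
Mind the look-alikes: they are no part of the job. Several things have the shape of the tile; the one meant has the colours described above.

How it is judged (in metres and radians):
On the way:
1. the tile lies flat against the rail, square to it, while its centre is still over the green patch (x of tile in the frame of jig above 0.029 m and y of tile in the frame of jig below 0 m and (angle between the x axis of tile and the x axis of jig, either way round below 0.1 rad or angle between the x axis of tile and the y axis of jig, either way round below 0.1 rad)), for 0.2 s.
At the end, for the whole second after the job is handed in: the tile lies flat and still on the board in the corner pocket, within 3 mm of touching both the rail and the end stop, square to within 0.1 rad (x of tile in the frame of jig between 0.029 and 0.035 m and y of tile in the frame of jig between 0.114 and 0.12 m and z of tile in the frame of jig below 0.015 m and (angle between the x axis of tile and the x axis of jig, either way round below 0.1 rad or angle between the x axis of tile and the y axis of jig, either way round below 0.1 rad) and angle between tile's own z axis and vertical below 0.06 rad and linear speed of tile below 0.01 m/s).
It fails at once if the tile is lifted more than 10 mm off the board, or tipped by more than 0.4 rad (z of tile in the frame of jig above 0.022 m or angle between tile's own z axis and vertical above 0.4 rad).
It fails at once if the tile leaves the rail by more than 6 mm once its centre has passed the end of the green patch (y of tile in the frame of jig above 0 m and x of tile in the frame of jig below 0.026 m).
It fails at once if the tile is pushed off the board (z of tile in the frame of jig below 0.004 m).
It fails at once if a bystander is moved more than 20 mm or an upright one tipped (distance of any of stamp, ink_pad, glue_stick, felt_pen, scissors, done_tile from where it was at the start of the episode above 0.02 m or angle between any of stamp, glue_stick's own z axis and vertical above 0.5 rad).
It also fails if it takes over 48 s, if anything falls off the work surface, if the arm or the gripper's body presses on something with over 40 N, if the wrist force passes 120 N, or if a joint passes its speed limit or range.

## Working session

There is one attempt and no reset: what is moved stays moved. The work goes in short steps, each a Python script; the robot and the scene stay as the last script left them, time stands still between calls to the robot, and variables do not carry over. Pictures are saved under pics/ and viewed, at most 10 in all, crops included, and the job is handed in when it is done.

```bash
mkdir -p pics
python3 - <<'E'
from plant import *
import cv2,numpy as np
for n in("top","scene"):
    p,d=capture(n); cv2.imwrite(f"pics/{n}0.png",p[:,:,::-1]); np.save(f"pics/{n}0.npy",d)
    print(n,get_calibration(n))
print(get_calibration("wrist"),tcp_to_grasp,get_obs())
E
```

```text
top {'fovy': 53.14331957583289, 'cx': 314.45590650810584, 'cy': 242.72235490487182, 'R': array([[-0.00629641, -0.99979069,  0.01946607],
       [-0.99660862,  0.00467681, -0.08215459],
       [ 0.08204636, -0.01991734, -0.99642947]]), 't': array([0.02250417, 0.58028043, 0.97602218])}
scene {'fovy': 51.93164189813159, 'cx': 320.490116599297, 'cy': 234.97450526222795, 'R': array([[-0.4205455 ,  0.90722849, -0.00882935],
       [ 0.6594925 ,  0.29899534, -0.68968937],
       [-0.62306591, -0.29586865, -0.72405153]]), 't': array([ 0.1939655 , -0.33814953,  1.44251017])}
{'fovy': 62.23987822782293, 'cx': 327.4083868076884, 'cy': 239.65872637173715, 'mount': array([[ 6.22431370e-04, -9.61535741e-01, -2.74679142e-01,
         6.98493454e-02],
       [ 9.99999728e-01,  7.07205543e-04, -2.09598022e-04,
         2.49495594e-04],
       [ 3.95790602e-04, -2.74678937e-01,  9.61535920e-01,
        -1.42871314e-01],
       [ 0.00000000e+00,  0.00000000e+00,  0.00000000e+00,
         1.00000000e+00]])} 0.0187 {'time_s': 0.1, 'joints': array([-80.20082566,  21.98949852,   2.51233731,  91.64109098,
        -1.02602556,  66.53226456,  -2.85741817]), 'qd': array([ 0.00864216, -0.05198906,  0.0209248 , -0.13409585,  0.00158718,
       -0.0116321 , -0.0833094 ]), 'tau': array([ 2.58016917e-03, -4.34726107e+01,  1.02916650e+00, -2.50450766e+01,
        1.08680944e-02,  5.48735043e-03, -9.92863050e-06]), 'tool_pos': array([0.17241716, 0.62581329, 0.22997966]), 'orientation': array([[-9.64107899e-01,  2.65510230e-01, -5.26652499e-04],
       [ 2.65510722e-01,  9.64104939e-01, -2.39240937e-03],
       [-1.27460888e-04, -2.44637266e-03, -9.99997000e-01]]), 'ft_force': array([ 0.29609566, -0.73637148, -0.16133201]), 'ft_torque': array([-0.04373   ,  0.01576377, -0.00199881]), 'grasp_force': 0.0, 'opening': 0.08530142631077728}
```

View pics/top0.png

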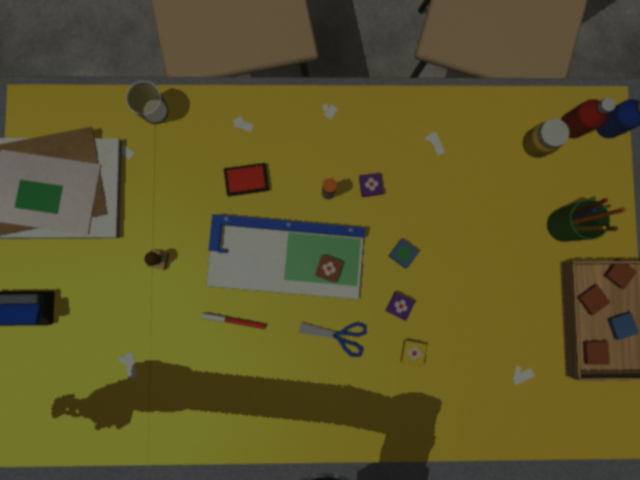

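View pics/scene0.png

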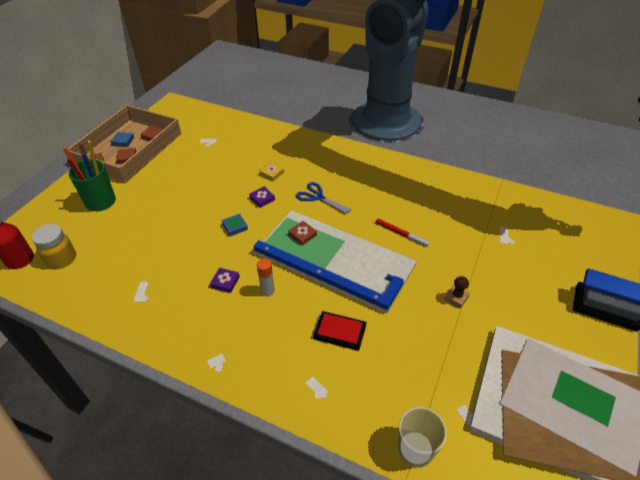

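The tile meant is the terracotta one at (329,268) in the top view, on the green patch. The look-alikes are purple (371,184) and (400,305), yellow (414,352), and blue/green (404,252), which is the finished tile. Plain brown tiles sit in the tray at right. I'll confirm with a crop and measure.

```bash
cat > h.py <<'E'
import numpy as np,cv2
from plant import *
def cam(n,obs=None):
    c=get_calibration(n); f=240/np.tan(np.radians(c["fovy"]/2))
    if n=="wrist":
        M=c["mount"];R=obs["orientation"]@M[:3,:3];o=obs["orientation"]@M[:3,3]+obs["tool_pos"]
    else: R=c["R"].T;o=-R@c["t"]
    return f,c["cx"],c["cy"],R,o
def ray(px,z,C):
    f,cx,cy,R,o=C; px=np.atleast_2d(px).astype(float)
    d=np.c_[(px[:,0]-cx)/f,(px[:,1]-cy)/f,np.ones(len(px))]@R.T
    return o+d*((z-o[2])/d[:,2])[:,None]
def biggest(m,near=None):
    cs,_=cv2.findContours(m.astype(np.uint8),cv2.RETR_EXTERNAL,cv2.CHAIN_APPROX_NONE)
    if near is not None: cs=[c for c in cs if cv2.pointPolygonTest(c,near,True)>-8]
    return max(cs,key=cv2.contourArea)[:,0]
def rect(c,z,C):
    return cv2.minAreaRect((ray(c,z,C)[:,:2]*1000).astype(np.float32))
E
python3 - <<'E'
from h import *
p=cv2.imread("pics/top0.png"); C=cam("top")
cv2.imwrite("pics/crop0.png",cv2.resize(p[165:365,200:440],None,fx=3,fy=3,interpolation=cv2.INTER_CUBIC)[:600,:720])
h=cv2.cvtColor(p,cv2.COLOR_BGR2HSV);H,S,V=cv2.split(h)
roi=np.zeros(H.shape,bool);roi[205:305,200:370]=1
blue=roi&(H>100)&(H<130)&(S>120)
br=roi&((H<14)|(H>172))&(S>70)
gr=roi&(H>40)&(H<90)&(S>60)
jig=roi&~((H>18)&(H<35)&(S>120))
for n,m,z in(("blue",blue,.028),("tile",br,.028),("green",gr,.012),("jig",jig,.012)):
    c=biggest(cv2.morphologyEx(m.astype(np.uint8),cv2.MORPH_OPEN,np.ones((3,3)))); r=rect(c,z,C);print(n,len(c),r,cv2.boxPoints(r).round().tolist())
E
```

```text
blue 388 ((601.7852172851562, 75.60223388671875), (319.1833190917969, 68.653564453125), 89.79397583007812) [[567.0, -84.0], [636.0, -84.0], [637.0, 235.0], [568.0, 235.0]]
tile 71 ((527.2221069335938, -9.740673065185547), (42.42061233520508, 42.12370300292969), 70.018798828125) [[500.0, -22.0], [540.0, -37.0], [554.0, 3.0], [515.0, 17.0]]
green 301 ((547.2919921875, 2.993011474609375), (153.03872680664062, 98.63311004638672), 84.68359375) [[491.0, -69.0], [589.0, -78.0], [603.0, 75.0], [505.0, 84.0]]
jig 447 ((553.9210815429688, 80.62513732910156), (327.9965515136719, 154.83740234375), 84.69815063476562) [[462.0, -76.0], [616.0, -90.0], [646.0, 237.0], [492.0, 251.0]]
```

View pics/crop0.png

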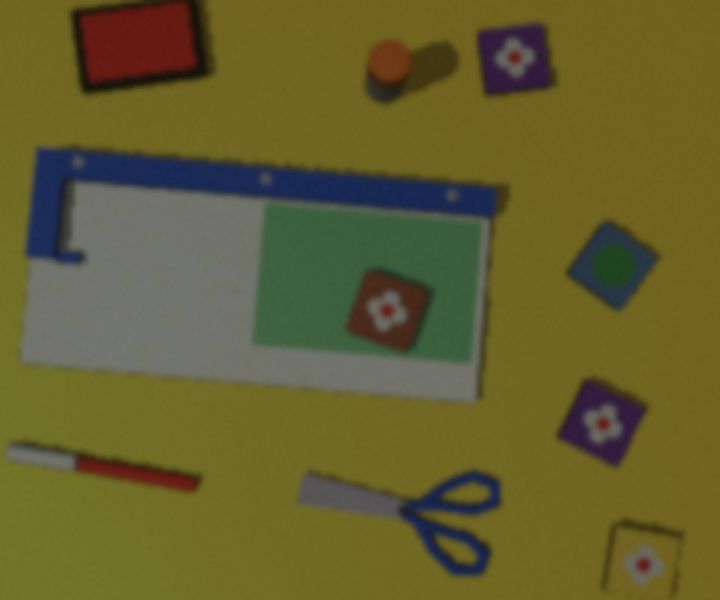

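The crop confirms it: terracotta tile, white flower, red centre, on the green patch. Next is one close look with the wrist camera.

```bash
cat >> h.py <<'E'
def jigR(a):
    jx=np.array([np.cos(a),np.sin(a),0]);jy=np.array([-np.sin(a),np.cos(a),0]);return np.c_[jx,jy,[0,0,1]]
DOWN1=np.diag([-1.,1,-1])   # tool in jig frame: y along jig y
E
python3 - <<'E'
from h import *
J=jigR(np.radians(-5.3));O=np.array([.554,.080,0])
move_ptp(O+J@[-.045,-.0,.24],J@DOWN1)
dwell(.3);o=get_obs();p,d=capture("wrist");cv2.imwrite("pics/w1.png",p[:,:,::-1]);np.savez("pics/w1.npz",pos=o["tool_pos"],R=o["orientation"])
print(o["time_s"],o["tool_pos"],o["joints"],o["ft_force"])
E
```

```text
2.675 [0.50915255 0.08460268 0.23995116] [-45.20344537   7.14644507  33.80737553 110.60028052  -4.43057952
  63.52721331  75.12515806] [1.01618822 0.17375138 0.18736303]
```

View pics/w1.png

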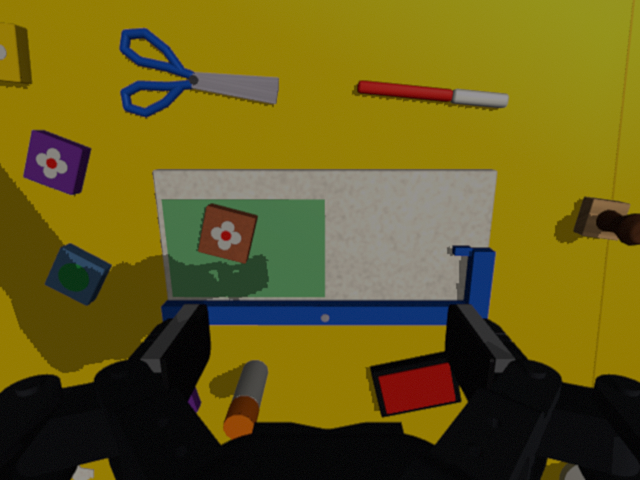

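Run:
```python
from h import *
q=np.load("pics/w1.npz");C=cam("wrist",dict(tool_pos=q["pos"],orientation=q["R"]))
p=cv2.imread("pics/w1.png");H,S,V=cv2.split(cv2.cvtColor(p,cv2.COLOR_BGR2HSV))
blue=(H>100)&(H<130)&(S>120)&(V>60); yel=(H>18)&(H<35)&(S>130)
def fit(pts,z):
    w=ray(pts,z,C)[:,:2]*1000; vx,vy,x,y=cv2.fitLine(w.astype(np.float32),cv2.DIST_HUBER,0,.01,.01).ravel()
    r=abs((w-[x,y])@[-vy,vx]).mean();return np.array([x,y]),np.degrees(np.arctan2(vy,vx)),r
rf=[(c,290+np.argmax(blue[290:330,c])-.5) for c in range(215,440,3) if blue[290:330,c].any()]
be=[(c,150+np.argmax(~yel[150:200,c])-.5) for c in range(165,485,3)]
# green right edge (y=0), stop face foot
grn=(H>40)&(H<90)&(S>60)
ge=[(300+np.max(np.nonzero(grn[r,300:350]))+.5,r) for r in range(205,250)]
sf=[(455+np.argmax(blue[r,455:490])-.5,r) for r in range(265,292)]
for n,l in(("rail x55",rf),("edge x-75",be),("green y0",ge),("stop y140",sf)): print(n,fit(l,.012),l[0],l[-1])
roi=np.zeros(H.shape,bool);roi[195:275,190:265]=1
t=roi&((H<14)|(H>172))&(S>70)
c=biggest(cv2.morphologyEx(t.astype(np.uint8),cv2.MORPH_CLOSE,np.ones((5,5))));print(rect(c,.028,C),rect(c,.020,C))
a=fit(rf,.012)[1]
a=np.radians(a if a>0 else a+180)-np.pi/2;J=jigR(a)
X=lambda l:(np.mean(ray(l,.012,C),0)@J)*1000
ox=[X(rf)[0]-55,X(be)[0]+75];oy=[X(ge)[1],X(sf)[1]-140];print(np.degrees(a),ox,oy)
O=J@np.array([ox[0],np.mean(oy),0]);print("O",O)
print("tile in jig",J.T@(np.r_[rect(c,.026,C)[0],0]-O))
```

```text
rail x55 (array([613.4854  ,  63.682068], dtype=float32), np.float32(84.79371), np.float64(0.05923842575229026)) (215, np.float64(304.5)) (437, np.float64(305.5))
edge x-75 (array([477.67792,  94.2099 ], dtype=float32), np.float32(84.78639), np.float64(1.8639614402163578e-07)) (165, np.float64(168.5)) (483, np.float64(168.5))
green y0 (array([529.74786,  80.0901 ], dtype=float32), np.float32(-5.3306584), np.float64(3.933846275101601e-06)) (np.float64(324.5), 205) (np.float64(324.5), 249)
stop y140 (array([595.0843 , 220.47974], dtype=float32), np.float32(-5.492907), np.float64(0.2460972957583796)) (np.float64(472.5), 265) (np.float64(469.5), 291)
((526.2064208984375, -10.154376983642578), (46.09801483154297, 47.627410888671875), 69.43374633789062) ((528.1573486328125, -12.440452575683594), (47.137351989746094, 48.70121765136719), 69.43372344970703)
-5.2062907 [np.float64(550.1165841513414), np.float64(542.1572151622104)] [np.float64(127.82433511744051), np.float64(133.5556575684812)]
O [559.70612147  80.23218824   0.        ]
tile in jig [-24.62200462 -93.57838526   0.        ]
```

```bash
cat >> h.py <<'E'
J=jigR(np.radians(-5.22));O=np.array([.5516,.0779,0])
def tcp(): return J.T@(get_obs()["tool_pos"]-O)*1000
def F(): return J.T@get_obs()["ft_force"]
def creep(start,step,n,lim,ax):
    p=np.array(start,float);f0=creep.f0
    for i in range(n):
        p=p+step; move_straight(O+J@p,velocity=.03); f=F()-f0
        if abs(f[ax])>lim: break
    print("stop at",p*1000,"tcp",tcp().round(1),"dF",f.round(1),"t",get_obs()["time_s"]); return p
E
python3 - <<'E'
from h import *
y=-.0903;z=.017
set_gripper(.015)
move_ptp(O+J@[-.070,y,.07],J@DOWN1)
move_straight(O+J@[-.070,y,z],velocity=.08)
creep.f0=F();print(creep.f0,get_obs()["time_s"],tcp(),get_obs()["opening"])
move_straight(O+J@[-.010,y,z],velocity=.04);print(F()-creep.f0)
p=creep([-.010,y,z],np.array([.001,0,0]),14,8,0)
p,d=capture("top");cv2.imwrite("pics/t2.png",cv2.resize(p[165:325,200:410,::-1],None,fx=3,fy=3,interpolation=cv2.INTER_CUBIC))
E
```

```text
[-0.39685666  0.68596688  0.18951273] 5.0083 [-69.74620496 -90.45195217  17.05481782] 0.015137348800937743
[ 0.62729371  0.64524035 -0.42877116]
stop at [  3.  -90.3  17. ] tcp [ -0.5 -90.3  16.3] dF [-8.1 -0.1  5. ] t 9.9083
```

View pics/t2.png

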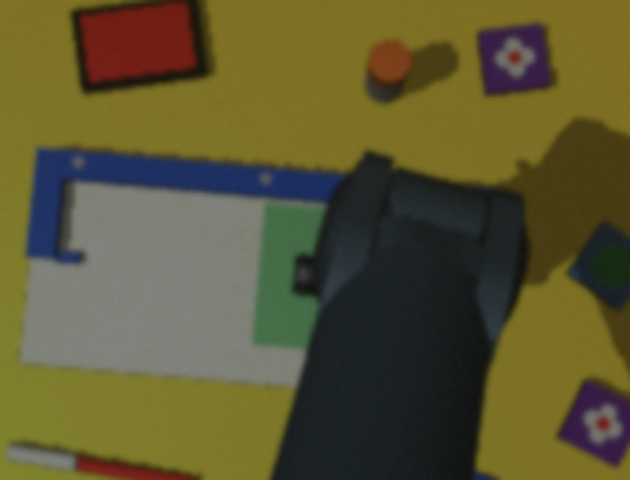

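Run:
```python
from h import *
dwell(.3)
move_straight(O+J@[-.030,-.0903,.017],velocity=.06)
move_straight(O+J@[-.045,-.0903,.12],velocity=.15)
dwell(.2);o=get_obs();p,d=capture("wrist");cv2.imwrite("pics/w2.png",p[:,:,::-1]);np.savez("pics/w2.npz",pos=o["tool_pos"],R=o["orientation"])
print(o["time_s"],tcp())
for s in(1,-1):
    print(s,[inverse_kinematics(O+J@[.03,y,z],J@np.array([[0,s,0],[s,0,0],[0,0,-1.]])) for y,z in((-.14,.07),(.085,.017))])
```

```text
12.0 [-45.64453617 -90.53945678 119.08002751]
1 [array([-37.31037237,  34.26418493,  49.90764301, 110.99428199,
       -33.87015702,  50.60845265,  25.01305891]), array([-52.99723071,  41.4605916 ,  44.17127398, 106.25687865,
       -38.18958599,  48.26346204,   5.47828667])]
-1 [array([ 30.92228539,  29.42464553, -34.71933715, 107.75632329,
        21.61002335,  49.44332706, 160.1459815 ]), array([-28.74175954,  33.29755248,  12.08595128, 105.10323992,
        -9.7766813 ,  42.6032169 , 163.41345361])]
```

View pics/w2.png

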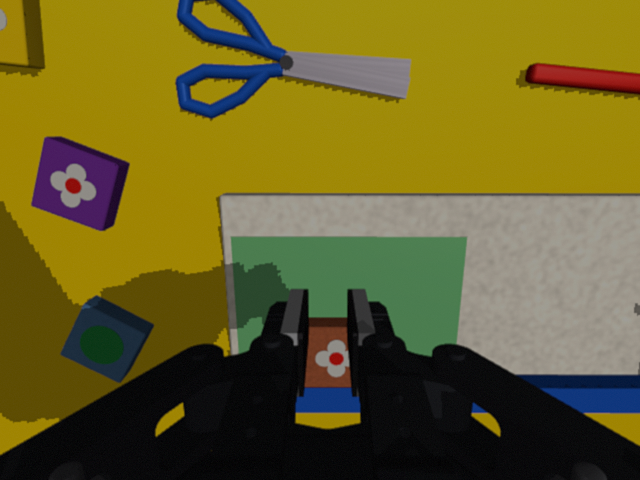

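```bash
echo 'R2=J@np.array([[0,1,0],[1,0,0],[0,0,-1.]])' >> h.py
python3 - <<'E'
from h import *
q=np.load("pics/w2.npz");C=cam("wrist",dict(tool_pos=q["pos"],orientation=q["R"]))
print("flower",J.T@(ray([336,358],.028,C)[0]-O)*1000)
set_gripper(0)
move_ptp(O+J@[.029,-.145,.07],R2)
move_straight(O+J@[.029,-.145,.017],velocity=.08)
creep.f0=F();np.save("f0.npy",creep.f0);print(tcp(),get_obs()["time_s"])
move_straight(O+J@[.029,-.125,.017],velocity=.05);print(F()-creep.f0)
move_straight(O+J@[.031,-.055,.017],velocity=.05);print(F()-creep.f0,tcp())
o=get_obs();p,d=capture("wrist");cv2.imwrite("pics/w3.png",p[:,:,::-1]);np.savez("pics/w3.npz",pos=o["tool_pos"],R=o["orientation"])
print(o["time_s"])
E
```

```text
flower [ 33.21249367 -84.55316752  28.        ]
[  29.25358115 -145.29225552   17.06989637] 14.225
[ 0.76818722  0.05189653 -0.04753072]
[-0.31557005  0.38314758  0.57182512] [ 31.24339942 -55.2546206   17.16366541]
16.325
```

View pics/w3.png

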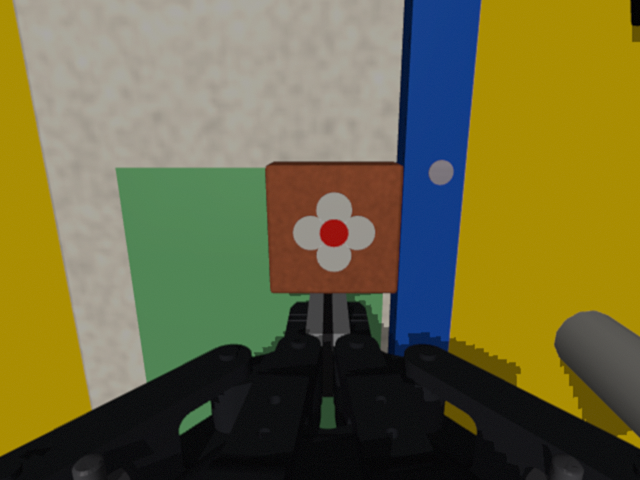

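The tile sits square against the rail: its top centre is at (334,233), and its right edge lies along the rail at column 400. I'll push on with a slight lean towards the rail.

Run:
```python
from h import *
creep.f0=np.load("f0.npy")
move_straight(O+J@[.033,.010,.017],velocity=.05);print(F()-creep.f0,tcp())
move_straight(O+J@[.0355,.075,.017],velocity=.05);print(F()-creep.f0,tcp())
creep([.0355,.075,.017],np.array([0,.001,0]),18,10,1)
o=get_obs();p,d=capture("wrist");cv2.imwrite("pics/w4.png",p[:,:,::-1]);np.savez("pics/w4.npz",pos=o["tool_pos"],R=o["orientation"])
```

```text
[ 0.46341561  0.93577398 -0.45627348] [33.26376385  9.70196576 17.17307797]
[-0.31003281  1.44410411  0.68800428] [35.80291568 74.73180433 17.19694701]
stop at [35.5 90.  17. ] tcp [35.4 83.2 17. ] dF [ -1.9 -10.2   2.6] t 23.025
```

View pics/w4.png

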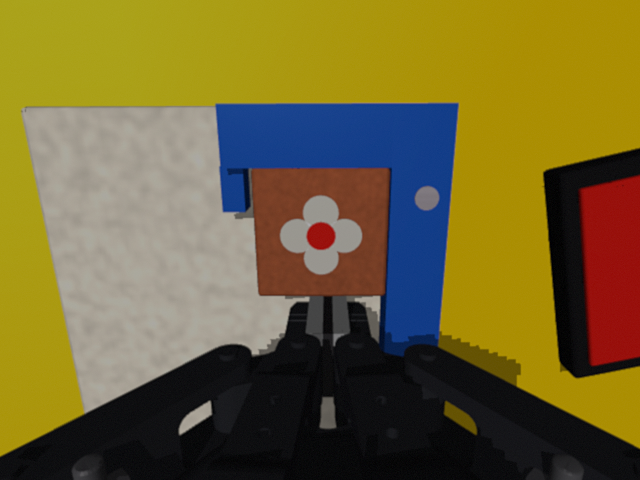

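The tile is seated: it is flush with the stop at row 168 and with the rail at column 389, and the TCP at y = 83.2 matches the expected 83. Back off and hand in.

Run:
```python
from h import *
move_straight(O+J@[.0345,.060,.017],velocity=.04)
move_straight(O+J@[.0345,.050,.08],velocity=.1)
dwell(.3);p,d=capture("wrist");cv2.imwrite("pics/w5.png",p[:,:,::-1]);print(get_obs()["time_s"])
```

```text
25.1167
```

View pics/w5.png

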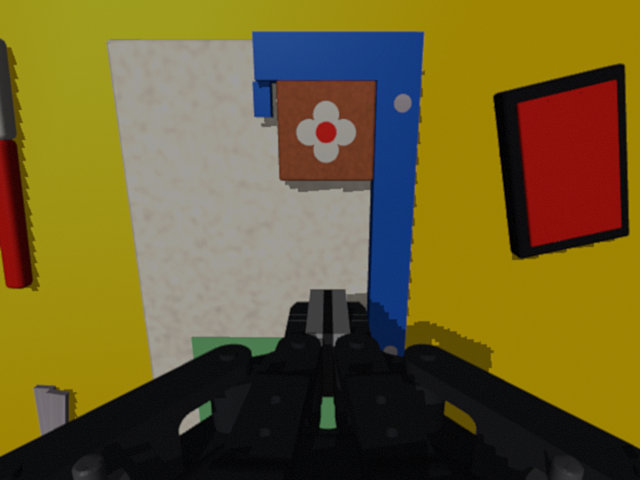

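The tile, with its centre at (326,131), stayed flush in the pocket against both the stop and the rail.

```bash
python3 -c "
from plant import *
print(hand_in())"
```

```text
the job is handed in; nothing more can be done
None
```

The flower tile was pushed square against the rail on the green patch and slid along it into the corner pocket. The last picture showed it flush against both rail and stop, and I handed the job in just after 25 s; no verdict was returned.

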